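Return the room key tally through the key drop

TASK

The guest has left: slide the green shutter of the bedside key drop fully open by its brass tab, then press down on the brass key tally and draw it along the springy cork leaf, keeping pressed on it as the leaf gives way, until it falls off the end and down the chute into the little tray. Press gently, with no more than about 2 kg of hand force (20 N), do not lift the tally out of its channel, leave everything else alone, and finish by sliding the shutter fully shut.

Things in the scene. Friction and masses are not known exactly. Their poses are not given: they have to be found in the camera images.
- keydrop: Dark wood and brass stand fixed on the table, base 130 x 430 x 12 mm. Origin: on the table straight under the cork leaf's free end; y is the way the tally travels, z up. Chute mouth: y 4 to 120 mm, 64 mm wide, rim z 130 mm, under the leaf's end, closed by the shutter; a polished slope in it leads to the tray. Two brass rails at x +-34, z 130 mm run to y 252 mm and carry the shutter.
- leaf_hinge (a point): Spring hinge of the cork leaf, fixed: key drop y -150, z 180 mm, axis along x. The leaf, 50 mm wide and 150 mm long, tips about it when pressed, free end down; it springs back level. Stiff near the hinge, soft near the free end, where 8 N sinks it some 25 mm. A wooden back stop, top z 206 mm, ends at y -152 mm.
- leaf_edge (a point): Middle of the leaf's free end at rest: key drop y 0, top of the cork, z 190 mm (a fixed point; does not sink with the leaf). Two steel rails on the leaf, 11 mm above the cork, make a channel 23 mm wide, centred, along y.
- tray (a point): Middle of the floor of the brass-walled tray at the foot of the chute: key drop y 194, z 25 mm. Inside 64 mm wide, y 140 to 248 mm, polished floor sloping gently down towards +y (z 36 to 15 mm), so that the tally slides to the end wall; walls up to z 60 mm.
- tally_center (a point): Centre of the brass key tally: loose bar 20 wide, 70 long (its y axis), 14 mm high, about 160 g, black rubber top with brass key-shaped inlay. It lies along the leaf's channel, up to 12 mm from the back stop; its top is 3 mm above the rails, so it is reached only from above. Pressed with 8 to 14 N by shut fingers it comes along; with under some 6 N they slip over it. Axes as the key drop's.
- shutter (a joint): Travel of the green shutter in m: 0 shut, growing towards the key drop's +y, 0.105 fully open (at its stop). Stays where left; some 2 to 3 N of friction. May stand a little ajar at the start.
- shutter_tab (a point): Point on the shutter's brass tab, an upright plate 30 mm (key drop x) by 10 mm (y) rising from the shutter's top (z 135 mm) to z 177 mm; this point is on its mid-plane at z 158 mm. With the shutter shut it is at key drop y 104 mm; it moves with the shutter. Axes as the key drop's.
- spare_tally: Blue, brass-topped tally of the same size lying on the table beside the key drop; leave alone. Origin centre of underside.
- matchbox: Red matchbox 55 x 36 x 14 mm beside the key drop; leave alone. Origin centre of underside.
- candle: White candle in a brass holder, 110 mm across, 205 mm tall; leave alone. Origin centre of underside.
- tin: Dark green round tin, 80 mm across, 95 mm tall; leave alone. Origin centre of underside.
- vase: Small glass bud vase, 66 mm across, 130 mm tall; leave alone. Origin centre of underside.
- mug: White mug, 80 mm across, 90 mm tall; leave alone. Origin centre of underside.
- book: Blue book lying flat, 110 x 160 x 24 mm; leave alone. Origin centre of underside.
- clock: White bedside clock 50 x 100 x 70 mm; leave alone. Origin centre of underside.
- tally: The same brass key tally; origin at the centre of its underside, 7 mm below its centre.

How it is judged (in metres and radians):
On the way, in this order (a step that is already met when the one before it is completed fails the run):
1. the shutter has been slid open (more than 90 mm) (value of joint shutter above 0.09 m), for 0.2 s.
2. the brass tally lies in the tray at the foot of the chute (y of tally_center in the frame of keydrop between 0.145 and 0.25 m and x of tally_center in the frame of keydrop between -0.034 and 0.034 m and height (world z) of tally_center below 0.06 m), for 0.2 s.
At the end, for the whole second after the job is handed in: The brass tally lies at rest (slower than 20 mm/s) within the tray of the key drop (its centre 145 to 250 mm beyond the leaf's free end, within 34 mm of the centre line, lower than 60 mm), and the shutter is shut again to within 8 mm (all of step 2 and value of joint shutter below 0.008 m and linear speed of tally below 0.02 m/s); the robot touches nothing.
It fails at once if the tally is pressed with more than 25 N (contact force between the fingers and tally above 25 N).
It fails at once if the robot loads the key drop itself (stand, leaf or shutter) with more than 30 N (contact force between the arm and keydrop above 30 N).
It fails at once if the tally is lifted out of its channel (height (world z) of tally_center above 0.225 m).
It fails at once if a bystander is moved by more than 30 mm (distance of any of spare_tally, matchbox, candle, tin, vase, mug, book, clock from where it was at the start of the episode above 0.03 m).
It also fails if it takes over 72 s, if anything falls off the work surface, if the arm or the gripper's body presses on something with over 40 N, if the wrist force passes 120 N, or if a joint passes its speed limit or range.

ROBOT

A 6-joint arm with a two-finger parallel gripper is mounted at the origin on the work surface. World frame = base frame: x ahead of the robot, y to its left, z up, the work surface at z = 0. Lengths are in m, angles in degrees, forces in N, time in s.
With the tool pointing down it reaches from about 0.35 to 0.875 m from the base axis. Payload 4.2 kg.
Tool frame: the origin (TCP) lies at the very end of the fingers, on their centre line; the grasp point (between the pads) lies 19 mm behind it (r.grip_point_offset is the distance from the TCP to the grasp point, in m); z points along the fingers, y is the line along which they close (so a half turn about z gives the same grasp; the last joint's range is limited). The gripper opens to 87 mm and grips with 3 to 60 N. Pads are 19 mm wide; open, the fingers measure 117 mm over their backs; the gripper's body (75 mm by 190 mm) begins 51 mm behind the grasp point.
Start: joints at [80.306, 22.042, 0.453, 0, -68.411, -14.817], TCP at [0.259, 0.569, 0.223] pointing down, gripper open.
Joint ranges: [-179.83, 179.83], [-69.29, 118.12], [-61.27, 80.66], [-181.25, 117.63], [-171.15, -9.14], [-177.46, 177.46]. Speed limits (degrees/s): [159.86, 159.86, 180, 180, 180, 180].

INTERFACE

Orientations are given as a 3x3 rotation matrix whose columns are the frame's x, y, z axes.
In Python, from station import r gives the robot as it stands.
- The arm moves only by the tool move_arm, never from a script. Its argument "series" is a list of rows, each a list of 3 entries, a list of its own where there are three numbers: the turn, a rotation vector about the tool's x, y, z as a fraction of full scale, then the shift along the tool's x, y, z as a fraction of full scale, then the opening, from 0 (shut) to 1 (fully open). A call has 1 to 12 rows; each row shifts and turns the commanded pose from where the row before left it, along the tool's axes as they then stand; what a row does not reach is not made up. Full scale, the value 1, is 0.5 m for a shift and 0.1 rad for a turn. A row lasts 1/10 s, in which the tool goes at most 50 mm and 8.59 degrees, less where a joint would pass 70% of its speed; a pose out of reach is approached as far as the arm can. A call with a number of a shift or a turn outside -1 to 1 is refused whole. A call with a gripper value outside its range is refused whole. The fingers move at their own pace and stop on an object; the grip force is fixed at half the most. Time passes only in rows, so rows that do not move let the fingers close. It gives the time, the measured TCP pose, the force, the opening and the grip force at its end, in the units of the state.
- r.sense(): the state, without advancing time (a new reading comes with each control period).
- r.capture(name): name is "scene" or "top"; returns a dict with "img" (480x640x3 uint8, red, green, blue), "fx", "fy", "cx", "cy" (pixels), "origin" and "orientation" of the camera in the world. Camera axes: x right, y up, looking along -z (the intrinsics and any distortion apply to the point x, -y, -z); pixel columns grow to the right and rows downward; lengths in m; the calibration is good to about 2 mm. A picture is of the moment at which its call begins. There is no depth.
- r.finish_job(): hands the job in; it is judged then, once.
Trained networks look in the newest picture that a camera, given by its name, has taken for a name from the list of things; names that differ only in an ending like _2 or _b are one class to them, and where a whole thing is asked for, a point or a joint stands for the part that bears it (a point fixed in the world has none). Each returns a list of dicts, best first, with "score" (0 to 1); they miss things now and then, are a little off and sometimes report something else, mostly with a low value. They report only what shows in the picture. A call takes as long as a camera call.
- r.cut_out(target, camera): "pixels" (480x640 bool, what is visible of it) and "centre" ([column, row] in pixels, amid what is visible of it).
- r.pinpoint(target, camera): "centre" ([column, row] in pixels: a listed point, or the origin of a listed thing).
The state is a dict: "time_s": time; "joints": joint angles; "joint_velocities": joint speeds; "effort": joint torques, N m; "tcp_pos": TCP position; "ee_rot": TCP orientation; "wrist_force": force on the tool from outside, world axes, zero at the start; "moment": the same for the moment, N m; "gripper_width": opening from 0.0 (shut) to 1.0 (fully open); "gripper_force": force on a finger pad.
Only numpy, scipy, OpenCV 4.12 (cv2) and the standard library are available. Lean on these libraries where they do the work, as an engineer would, in place of code of your own. Each camera call takes 0.05 s, during which the arm holds its last target. There are 200 camera calls.

## Working session

There is one attempt and no reset: what is moved stays moved. The work goes in short steps, Python scripts to look and compute and a tool call to move; the robot and the scene stay as the last step left them, time stands still between calls to the robot, and variables do not carry over. Pictures are saved under pics/ and viewed, at most 13 in all, crops included, and the job is handed in when it is done.

Besides the shell and the picture viewer there is one more tool, called after "Emit:" as a command line: name --argument value ..., lists and objects as JSON in quotes. move_arm: Moves the arm, as the interface text tells. Its arguments: {"type":"object","properties":{"series":{"type":"array"}},"required":["series"]}

```bash
mkdir -p pics; cat > h.py <<'E'
import numpy as np, cv2
from station import r
def K(c): return c["fx"],c["fy"],c["cx"],c["cy"],np.array(c["origin"]),np.array(c["orientation"])
def ray(c,px):
    fx,fy,cx,cy,o,R=K(c); d=R@np.array([(px[0]-cx)/fx,-(px[1]-cy)/fy,-1.]); return o,d
def atz(c,px,z):
    o,d=ray(c,px); return o+d*(z-o[2])/d[2]
def proj(c,p):
    fx,fy,cx,cy,o,R=K(c); q=R.T@(np.array(p)-o); return [cx-fx*q[0]/q[2],cy+fy*q[1]/q[2]]
E
python3 - <<'E'
from h import *
s=r.sense(); print(s)
for n in("scene","top"):
    c=r.capture(n); cv2.imwrite(f"pics/{n}0.png",c["img"][:,:,::-1]); print({k:v for k,v in c.items() if k!="img"})
    for t,z in (("keydrop",0),("leaf_hinge",.18),("leaf_edge",.19),("tray",.025),("tally_center",.198),("shutter_tab",.158)):
        for d in r.pinpoint(t,n)[:2]: print(n,t,round(d["score"],2),np.round(d["centre"],1),atz(c,d["centre"],z).round(4))
E
```

```text
{'time_s': 0.0, 'joints': array([ 8.03045198e+01,  2.20892805e+01,  3.78561108e-01, -2.85858632e-02,
       -6.84096082e+01, -1.48171139e+01]), 'joint_velocities': array([ 0.00021361, -0.02908742, -0.03893109,  0.04122123, -0.06496565,
       -0.01367528]), 'effort': array([-1.73265616e-04, -3.90668392e+01,  1.87407714e+01,  4.22006384e+00,
        1.09893386e-02, -1.90036858e-04]), 'tcp_pos': array([0.25903687, 0.56812689, 0.22146791]), 'ee_rot': array([[ 9.09793746e-01, -4.15059854e-01, -8.10962203e-04],
       [-4.15060637e-01, -9.09791569e-01, -1.99194425e-03],
       [ 8.89695159e-05,  2.14885691e-03, -9.99997687e-01]]), 'wrist_force': array([-0.44904759, -0.39934486, -0.508441  ]), 'moment': array([-0.02699783, -0.00473058, -0.05062794]), 'gripper_force': 0.0, 'gripper_width': 0.9983342581225109}
{'fx': 476.7257614435237, 'fy': 476.7257614435237, 'cx': 321.2616371181545, 'cy': 244.382113232457, 'origin': array([1.30979835, 0.23106519, 0.9328909 ]), 'orientation': array([[-2.84179920e-01, -6.88675385e-01,  6.67059209e-01],
       [ 9.58770872e-01, -2.03808421e-01,  1.98041771e-0
[... 508 characters left out ...]
66, 'fy': 561.6636044106266, 'cx': 317.8425999076915, 'cy': 240.8618448778487, 'origin': array([0.29730015, 0.02476734, 1.69574579]), 'orientation': array([[-0.00606823,  0.98776215, -0.15584967],
       [-0.99996813, -0.00518529,  0.00607122],
       [ 0.0051888 ,  0.15588155,  0.98776213]])}
top keydrop 0.81 [349.7 253.4] [ 0.5257 -0.0825  0.    ]
top leaf_hinge 0.66 [410.  227.8] [ 0.5714 -0.2377  0.18  ]
top leaf_edge 0.7 [358.1 243.7] [ 0.5265 -0.0937  0.19  ]
top tray 0.8 [292.9 269.1] [0.4759 0.0895 0.025 ]
top tally_center 0.66 [396.  233.9] [ 0.5516 -0.1961  0.198 ]
top shutter_tab 0.82 [309.6 257.3] [0.4941 0.0383 0.158 ]
top shutter_tab 0.23 [395.2 233.7] [ 0.5589 -0.1998  0.158 ]
```

View pics/scene0.png

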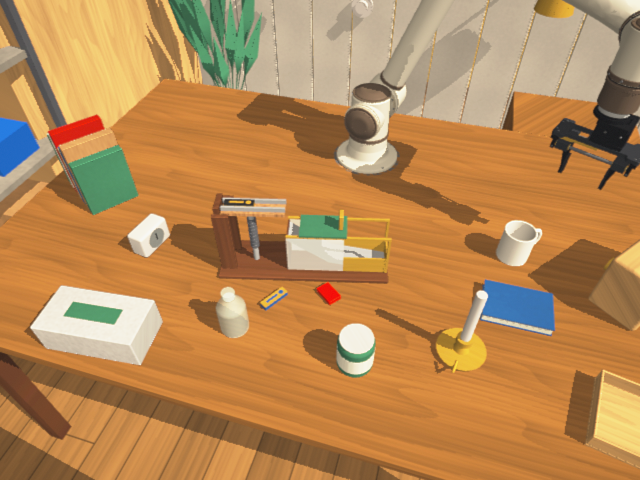

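View pics/top0.png

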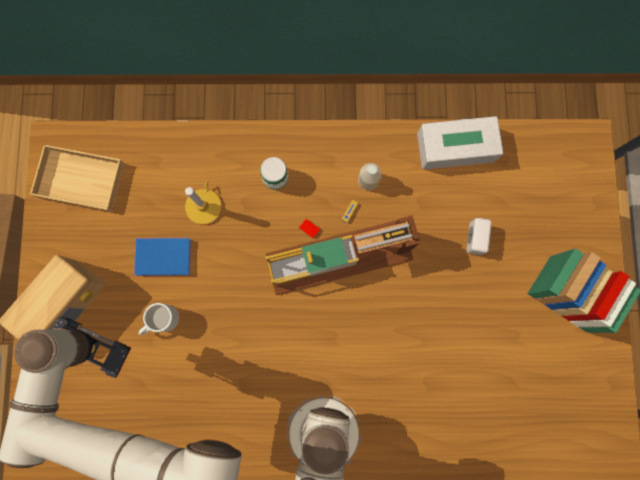

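```bash
cat > fit.py <<'E'
from h import *
from scipy.optimize import least_squares
import sys
tag=sys.argv[1]
C={n:r.capture(n) for n in("scene","top")}
pts={"keydrop":(0,0,0),"leaf_hinge":(0,-.15,.18),"leaf_edge":(0,0,.19),"tray":(0,.194,.025),"tally_center":(0,None,.197),"shutter_tab":(0,None,.158)}
obs=[]
for n in C:
    for t in pts:
        d=r.pinpoint(t,n)
        if d and d[0]["score"]>.4: obs.append((n,t,d[0]["centre"]))
def W(p,q):
    c,s=np.cos(p[2]),np.sin(p[2]); return [p[0]+c*q[0]-s*q[1],p[1]+s*q[0]+c*q[1],q[2]]
def loc(t,p):
    q=list(pts[t])
    if t=="tally_center": q[1]=p[3]
    if t=="shutter_tab": q[1]=.104+p[4]
    return q
def f(p): return np.concatenate([np.array(proj(C[n],W(p,loc(t,p))))-px for n,t,px in obs])
res=least_squares(f,[.53,-.09,.2,-.11,.02],loss="soft_l1")
p=res.x; print(p, np.degrees(p[2])); e=f(p).reshape(-1,2)
for o,x in zip(obs,e): print(o[0],o[1],x.round(1))
np.save("pose.npy",p)
L=[[(-.065,-.18,.012),(-.065,.25,.012),(.065,.25,.012),(.065,-.18,.012)],[(-.025,-.15,.19),(-.025,0,.19),(.025,0,.19),(.025,-.15,.19)],[(-.034,.004,.13),(-.034,.252,.13)],[(.034,.004,.13),(.034,.252,.13)],
[(-.01,p[3]-.035,.204),(.01,p[3]-.035,.204),(.01,p[3]+.035,.204),(-.01,p[3]+.035,.204),(-.01,p[3]-.035,.204)],[(-.015,.104+p[4],.177),(.015,.104+p[4],.177)]]
out=[]
for n,(x,y) in (("scene",(210,185)),("top",(260,205))):
    S=4; im=cv2.resize(C[n]["img"][y:y+100,x:x+190,::-1],None,fx=S,fy=S,interpolation=cv2.INTER_CUBIC)
    raw=im.copy()
    for l in L:
        q=np.array([[(a-x+.5)*S,(b-y+.5)*S] for a,b in (proj(C[n],W(p,w)) for w in l)]).astype(int)
        cv2.polylines(im,[q],False,(255,0,255),1)
    cv2.imwrite(f"pics/{tag}_{n}.png",np.vstack([im]))
    out.append(cv2.resize(im,(760,300)) if 0 else im)
cv2.imwrite(f"pics/{tag}.png",cv2.resize(np.vstack(out),None,fx=.75,fy=.75,interpolation=cv2.INTER_AREA))
E
python3 fit.py a
```

```text
[ 0.52646923 -0.09125965  0.24515557 -0.10265875  0.02616378] 14.046379338973717
scene keydrop [ 1.6 -0.7]
scene leaf_hinge [-3.7  0.5]
scene leaf_edge [-0.3 -1.6]
scene tray [-0.1  0.3]
scene shutter_tab [ 1.6 -1.1]
top keydrop [2.3 1.8]
top leaf_hinge [-0.   0.5]
top leaf_edge [-2.1 -0.9]
top tray [-1.1 -1.2]
top tally_center [-0.2 -1.2]
top shutter_tab [ 3.4 -0.1]
```

View pics/a.png

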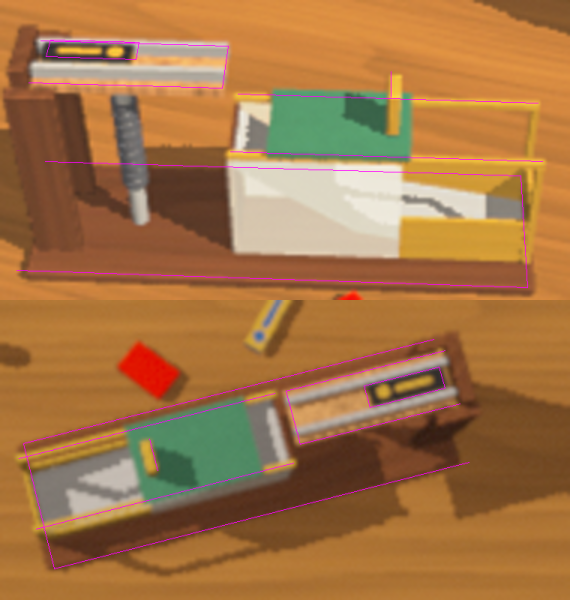

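Scene/top overlays: the fit (magenta) sits on rails, leaf and tally within a pixel or so; tab at scene (341,220), shutter about 26 mm ajar. First turn the tool, close the fingers and rise.

Emit:
move_arm --series '[[[0,0,1],[0,0,-0.016],0],[[0,0,1],[0,0,-0.016],0],[[0,0,1],[0,0,-0.016],0],[[0,0,1],[0,0,-0.016],0],[[0,0,1],[0,0,-0.016],0],[[0,0,1],[0,0,-0.016],0],[[0,0,1],[0,0,-0.016],0],[[0,0,1],[0,0,-0.016],0],[[0,0,0.98],[0,0,-0.016],0],[[0,0,0],[0,0,0],0]]'

```text
time_s: 2.4
tcp_pos: [0.2595, 0.5692, 0.2959]
ee_rot: [[0.243, -0.97, 0.001], [-0.97, -0.243, 0.003], [-0.002, -0.001, -1.0]]
wrist_force: [-0.2, -0.1, -0.9]
gripper_width: 0.171
gripper_force: 0.0
```

```bash
cat > st.py <<'E'
from h import *
import sys
from scipy.spatial.transform import Rotation as Ro
p=np.load("pose.npy"); c,s=np.cos(p[2]),np.sin(p[2]); A=np.array([[c,-s,0],[s,c,0],[0,0,1]])
S=r.sense(); R=S["ee_rot"]; q=A.T@(S["tcp_pos"]-[p[0],p[1],0])
print("t",round(S["time_s"],2),"kd mm",(q*1e3).round(1),"F kd",(A.T@S["wrist_force"]).round(1),"w",round(S["gripper_width"],3),"j",S["joints"].round(0))
Rt=A@np.array([[0,-1,0],[-1,0,0],[0,0,-1.]])
print("turn units",(Ro.from_matrix(R.T@Rt).as_rotvec()/.1).round(3))
for a in sys.argv[1:]:
    t=np.array(eval(a))/1e3; d=R.T@(A@(t-q)); print(a,"shift units",(d/.5).round(4))
E
python3 st.py "(0,112,300)"
```

```text
t 2.4 kd mm [-98.7 705.5 295.9] F kd [-0.3 -0.  -0.9] w 0.171 j [ 80.  20.   8.   0. -78. -66.]
turn units [-0.015  0.023  0.001]
(0,112,300) shift units [ 1.187  -0.1973 -0.0106]
```

Emit:
move_arm --series '[[[0,0,0],[0.1,-0.0165,0],0],[[0,0,0],[0.1,-0.0165,0],0],[[0,0,0],[0.1,-0.0165,0],0],[[0,0,0],[0.1,-0.0165,0],0],[[0,0,0],[0.1,-0.0165,0],0],[[0,0,0],[0.1,-0.0165,0],0],[[0,0,0],[0.1,-0.0165,0],0],[[0,0,0],[0.1,-0.0165,0],0],[[0,0,0],[0.1,-0.0165,0],0],[[0,0,0],[0.1,-0.0165,0],0],[[0,0,0],[0.1,-0.0165,0],0],[[0,0,0],[0.1,-0.0165,0],0]]'

```text
time_s: 3.6
tcp_pos: [0.4978, 0.016, 0.2944]
ee_rot: [[0.245, -0.969, 0.0], [-0.969, -0.245, 0.0], [-0.0, -0.0, -1.0]]
wrist_force: [1.1, 0.6, -0.0]
gripper_width: 0.007
gripper_force: 0.0
```

```bash
python3 st.py "(0,95,300)" "(0,95,150)"
```

```text
t 3.6 kd mm [ -1.7 111.  294.4] F kd [ 1.2  0.3 -0. ] w 0.007 j [ 21.   7. -10.  -0. -73.  -6.]
turn units [-0.003  0.002  0.025]
(0,95,300) shift units [ 0.0321 -0.0034 -0.0111]
(0,95,150) shift units [ 0.0321 -0.0033  0.2889]
```

Emit:
move_arm --series '[[[0,0,0],[0.032,-0.003,0.02],0],[[0,0,0],[0,0,0.06],0],[[0,0,0],[0,0,0.06],0],[[0,0,0],[0,0,0.06],0],[[0,0,0],[0,0,0.05],0],[[0,0,0],[0,0,0.03],0],[[0,0,0],[0,0,0],0]]'

```text
time_s: 4.3
tcp_pos: [0.501, 0.0024, 0.152]
ee_rot: [[0.244, -0.97, -0.006], [-0.97, -0.244, -0.001], [-0.0, 0.006, -1.0]]
wrist_force: [-0.3, -0.8, 0.8]
gripper_width: 0.011
gripper_force: 0.0
```

```bash
python3 st.py "(0,105,150)" "(0,220,150)"; python3 fit.py b
```

```text
t 4.3 kd mm [ -2.  97. 152.] F kd [-0.5 -0.7  0.8] w 0.011 j [ 19.  14. -22.  -0. -54.  -5.]
turn units [0.061 0.001 0.012]
(0,105,150) shift units [-0.0159 -0.004   0.0039]
(0,220,150) shift units [-0.2459 -0.0043  0.0039]
[ 0.53200782 -0.08863983  0.26982699 -0.10733507  0.0258945 ] 15.45994776337283
scene keydrop [ 1.3 -1.2]
scene leaf_hinge [-1.8  1.4]
scene leaf_edge [ 0.9 -1.6]
scene tray [-1.6  0.1]
scene tally_center [ 2.5 -0.9]
scene shutter_tab [ 0.  -2.7]
top keydrop [2.  0.6]
top leaf_edge [-0.8 -2.1]
top tray [-3.1 -1.7]
top tally_center [ 1.9 -1.6]
```

View pics/b.png

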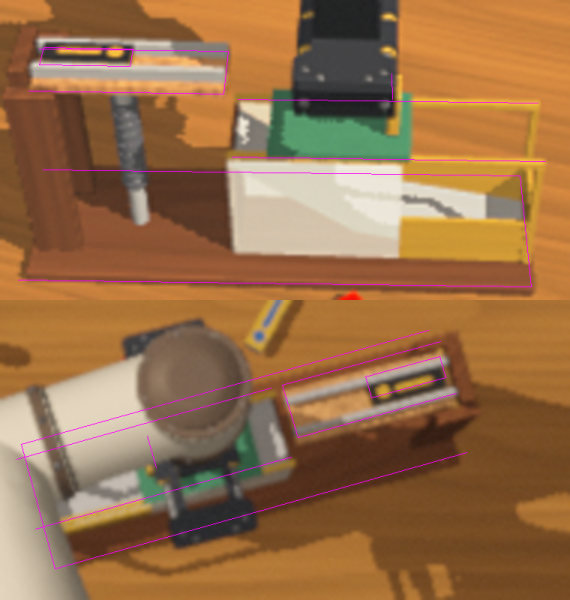

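```bash
python3 -c "
import numpy as np; np.save('pose.npy',[.52647,-.09126,.24516,-.10266,.02616])"
```

Emit:
move_arm --series '[[[0,0,0],[-0.016,-0.004,0.006],0],[[0,0,0],[-0.016,0,0],0],[[0,0,0],[-0.016,0,0],0],[[0,0,0],[-0.016,0,0],0],[[0,0,0],[-0.016,0,0],0],[[0,0,0],[-0.016,0,0],0],[[0,0,0],[-0.016,0,0],0],[[0,0,0],[-0.016,0,0],0],[[0,0,0],[-0.016,0,0],0],[[0,0,0],[-0.016,0,0],0]]'

```text
time_s: 6.0
tcp_pos: [0.485, 0.0815, 0.1515]
ee_rot: [[0.243, -0.97, -0.001], [-0.97, -0.243, -0.0], [0.0, 0.001, -1.0]]
wrist_force: [0.6, -2.0, -2.0]
gripper_width: 0.004
gripper_force: 1.2
```

```bash
python3 st.py "(0,194,148)"
```

```text
t 6.0 kd mm [  1.7 177.6 151.5] F kd [ 0.1 -2.  -2. ] w 0.004 j [ 28.  13. -24.  -0. -53. -14.]
turn units [ 0.007 -0.001 -0.002]
(0,194,148) shift units [-0.0327  0.0035  0.0069]
```

Emit:
move_arm --series '[[[0,0,0],[-0.008,0.003,0],0],[[0,0,0],[-0.008,0,0],0],[[0,0,0],[-0.006,0,0],0],[[0,0,0],[0,0,0],0]]'

```text
time_s: 6.4
tcp_pos: [0.4814, 0.0919, 0.1517]
ee_rot: [[0.243, -0.97, 0.0], [-0.97, -0.243, 0.001], [-0.001, -0.0, -1.0]]
wrist_force: [-0.4, -0.2, 0.2]
gripper_width: 0.006
gripper_force: 0.0
```

```bash
python3 st.py "(0,194,148)"
```

```text
t 6.4 kd mm [  0.7 188.6 151.7] F kd [-0.4 -0.1  0.2] w 0.006 j [ 30.  13. -24.  -0. -53. -16.]
turn units [-0.004  0.007  0.   ]
(0,194,148) shift units [-0.0108  0.0014  0.0075]
```

Emit:
move_arm --series '[[[0,0,0],[-0.004,0,0],0],[[0,0,0],[-0.004,0,0],0],[[0,0,0],[0,0,0],0]]'

```text
time_s: 6.7
tcp_pos: [0.4804, 0.0953, 0.1517]
ee_rot: [[0.243, -0.97, 0.0], [-0.97, -0.243, 0.0], [-0.0, -0.0, -1.0]]
wrist_force: [-0.2, -0.4, 0.9]
gripper_width: 0.01
gripper_force: 0.5
```

```bash
python3 st.py "(0,194,148)"
```

```text
t 6.7 kd mm [  0.6 192.1 151.7] F kd [-0.3 -0.4  0.9] w 0.01 j [ 30.  13. -24.   0. -53. -16.]
turn units [-0.002  0.    -0.001]
(0,194,148) shift units [-0.0038  0.0012  0.0074]
```

Emit:
move_arm --series '[[[0,0,0],[-0.004,0,0],0],[[0,0,0],[-0.004,0,0],0],[[0,0,0],[-0.002,0,0],0]]'

```text
time_s: 7.0
tcp_pos: [0.4796, 0.0981, 0.1517]
ee_rot: [[0.243, -0.97, 0.0], [-0.97, -0.243, -0.004], [0.004, 0.001, -1.0]]
wrist_force: [7.2, -12.8, -0.7]
gripper_width: -0.002
gripper_force: 7.0
```

```bash
python3 st.py "(0,194,148)"; python3 - <<'E'
from h import *
p=np.load("pose.npy");c,s=np.cos(p[2]),np.sin(p[2])
for n in("scene","top"):
    C=r.capture(n); cv2.imwrite(f"pics/c{n}.png",C["img"][:,:,::-1])
    for d in r.pinpoint("shutter_tab",n)[:2]:
        q=atz(C,d["centre"],.158)[:2]-p[:2]; print(n,d["score"],c*q[0]+s*q[1],-s*q[0]+c*q[1])
im=cv2.imread("pics/cscene.png")[185:285,210:400]; cv2.imwrite("pics/c.png",cv2.resize(im,None,fx=3,fy=3,interpolation=2))
E
```

```text
t 7.0 kd mm [  0.5 195.1 151.7] F kd [  3.9 -14.2  -0.7] w -0.002 j [ 31.  13. -24.   0. -53. -17.]
turn units [ 0.008 -0.041  0.006]
(0,194,148) shift units [0.0021 0.001  0.0074]
scene 0.74 0.014715074298638907 0.21387241879168978
scene 0.6 0.09615187762205353 0.5132414206392392
top 0.97 -0.011282798012504917 0.20427495699943793
top 0.17 0.17799365956502106 -0.08702305579074068
```

View pics/c.png

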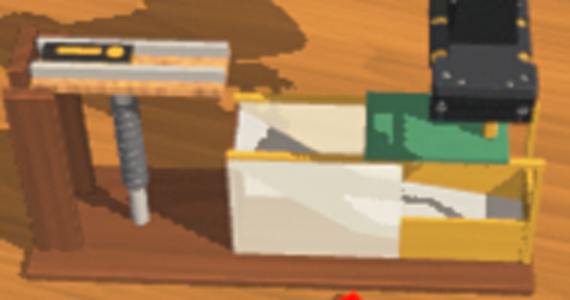

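Emit:
move_arm --series '[[[0,0,0],[0.016,0,-0.02],0],[[0,0,0],[0.004,0,-0.08],0],[[0,0,0],[0,0,-0.08],0],[[0,0,0],[0.02,0,-0.01],0],[[0,0,0],[0.09,0,0],0],[[0,0,0],[0.09,0,0],0],[[0,0,0],[0.09,0,0],0],[[0,0,0],[0.09,0,0],0],[[0,0,0],[0.09,0,0],0],[[0,0,0],[0.09,0,0],0],[[0,0,0],[0.03,0,0],0],[[0,0,0],[0,0,0],0]]'

```text
time_s: 8.4
tcp_pos: [0.5531, -0.1975, 0.2457]
ee_rot: [[0.239, -0.971, -0.001], [-0.971, -0.239, 0.001], [-0.001, 0.001, -1.0]]
wrist_force: [-0.8, 0.6, -0.4]
gripper_width: 0.008
gripper_force: 0.0
```

```bash
python3 st.py "(0,-110,211)"; python3 - <<'E'
from h import *
p=np.load("pose.npy");c,s=np.cos(p[2]),np.sin(p[2])
for n in("scene","top"):
    C=r.capture(n); cv2.imwrite(f"pics/d{n}.png",C["img"][:,:,::-1])
    for t,z in (("tally_center",.197),("leaf_edge",.19)):
      for d in r.pinpoint(t,n)[:1]:
        q=atz(C,d["centre"],z)[:2]-p[:2]; print(n,t,d["score"],c*q[0]+s*q[1],-s*q[0]+c*q[1])
E
```

```text
t 8.4 kd mm [ 1.000e-01 -1.095e+02  2.457e+02] F kd [-0.6  0.7 -0.4] w 0.008 j [ -4.  18.  -3.  -0. -70.  18.]
turn units [ 0.008  0.011 -0.035]
(0,-110,211) shift units [0.0011 0.0001 0.0694]
scene tally_center 0.62 0.005041969976677822 -0.1082149059371106
scene leaf_edge 0.79 0.006862525078978535 0.0022897940412433928
top tally_center 0.65 0.0033187424990623188 0.21215206475199366
top leaf_edge 0.97 0.00010539896611272046 -0.006443141420631664
```

Emit:
move_arm --series '[[[0,0,0],[0.004,-0.004,0.04],0],[[0,0,0],[0,0,0.03],0],[[0,0,0],[0,0,0.004],0],[[0,0,0],[0,0,0.004],0],[[0,0,0],[0,0,0],0]]'

```text
time_s: 9.2
tcp_pos: [0.556, -0.197, 0.2084]
ee_rot: [[0.243, -0.97, 0.001], [-0.97, -0.243, -0.0], [0.001, -0.001, -1.0]]
wrist_force: [0.3, -2.2, 0.2]
gripper_width: 0.001
gripper_force: 0.0
```

```bash
python3 st.py "(2,-112,204)"
```

```text
t 9.2 kd mm [   3.  -109.7  208.4] F kd [-0.3 -2.2  0.2] w 0.001 j [ -4.  19.  -6.   0. -65.  18.]
turn units [-0.012 -0.006  0.007]
(2,-112,204) shift units [0.0045 0.002  0.0087]
```

Emit:
move_arm --series '[[[0,0,0],[0.003,0.001,0.003],0],[[0,0,0],[0,0,0.003],0],[[0,0,0],[0,0,0.002],0],[[0,0,0],[0,0,0],0]]'

```text
time_s: 9.6
tcp_pos: [0.5556, -0.199, 0.2044]
ee_rot: [[0.243, -0.97, 0.001], [-0.97, -0.243, -0.0], [0.001, -0.001, -1.0]]
wrist_force: [-0.7, 0.3, 4.6]
gripper_width: 0.007
gripper_force: 2.0
```

```bash
python3 st.py "(2,-112,204)"
```

```text
t 9.6 kd mm [   2.1 -111.6  204.4] F kd [-0.7  0.4  4.6] w 0.007 j [ -4.  19.  -6.   0. -64.  18.]
turn units [-0.008 -0.006 -0.   ]
(2,-112,204) shift units [0.0007 0.0003 0.0009]
```

Emit:
move_arm --series '[[[0,0,0],[0,0,0.002],0],[[0,0,0],[0,0,0],0]]'

```text
time_s: 9.8
tcp_pos: [0.5557, -0.199, 0.2044]
ee_rot: [[0.243, -0.97, 0.001], [-0.97, -0.243, -0.001], [0.001, -0.001, -1.0]]
wrist_force: [-1.9, 2.7, 6.9]
gripper_width: 0.006
gripper_force: 3.9
```

```bash
python3 st.py "(2,-112,204)"
```

```text
t 9.8 kd mm [   2.2 -111.6  204.4] F kd [-1.2  3.1  6.9] w 0.006 j [ -4.  19.  -6.   0. -64.  18.]
turn units [-0.012 -0.011  0.003]
(2,-112,204) shift units [0.0008 0.0004 0.0008]
```

Emit:
move_arm --series '[[[0,0,0],[0,0,0.003],0],[[0,0,0],[0,0,0.001],0],[[0,0,0],[-0.004,0,0.0005],0],[[0,0,0],[-0.004,0,0.0005],0],[[0,0,0],[-0.004,0,0.0005],0]]'

```text
time_s: 10.3
tcp_pos: [0.5559, -0.1958, 0.2034]
ee_rot: [[0.243, -0.97, 0.006], [-0.97, -0.243, -0.006], [0.007, -0.005, -1.0]]
wrist_force: [-0.7, -6.1, 9.7]
gripper_width: 0.006
gripper_force: 4.2
```

```bash
python3 st.py "(2,-112,204)"
```

```text
t 10.3 kd mm [   3.2 -108.5  203.4] F kd [-2.2 -5.8  9.7] w 0.006 j [ -3.  19.  -7.   0. -64.  17.]
turn units [-0.047 -0.072  0.008]
(2,-112,204) shift units [ 0.007   0.0024 -0.0012]
```

Emit:
move_arm --series '[[[0,0,0],[-0.004,0,0.001],0],[[0,0,0],[-0.004,0,0.001],0],[[0,0,0],[-0.004,0,0.001],0],[[0,0,0],[-0.004,0,0.001],0]]'

```text
time_s: 10.7
tcp_pos: [0.5544, -0.1888, 0.202]
ee_rot: [[0.243, -0.97, 0.007], [-0.97, -0.244, -0.007], [0.009, -0.005, -1.0]]
wrist_force: [-0.3, -9.7, 10.2]
gripper_width: 0.001
gripper_force: 5.0
```

```bash
python3 st.py "(2,-112,204)"; python3 - <<'E'
from h import *
p=np.load("pose.npy");c,s=np.cos(p[2]),np.sin(p[2])
for n in("scene",):
    C=r.capture(n); cv2.imwrite(f"pics/e{n}.png",C["img"][:,:,::-1])
    for d in r.pinpoint("tally_center",n)[:1]:
        q=atz(C,d["centre"],.194)[:2]-p[:2]; print(d["score"],c*q[0]+s*q[1],-s*q[0]+c*q[1])
im=cv2.imread("pics/escene.png")[160:250,195:315]; cv2.imwrite("pics/e.png",cv2.resize(im,None,fx=5,fy=5,interpolation=2))
E
```

```text
t 10.7 kd mm [   3.4 -101.4  202. ] F kd [-2.6 -9.3 10.2] w 0.001 j [ -3.  19.  -8.   0. -63.  17.]
turn units [-0.054 -0.088  0.008]
(2,-112,204) shift units [ 0.0212  0.0027 -0.0038]
0.64 0.013632362391242159 -0.10037666950102872
```

View pics/e.png

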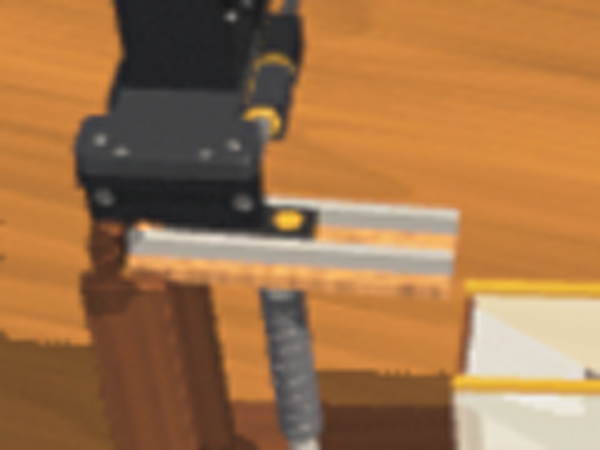

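Emit:
move_arm --series '[[[0,0,0],[-0.004,0,0.0008],0],[[0,0,0],[-0.004,0,0.0008],0],[[0,0,0],[-0.004,0,0.0008],0],[[0,0,0],[-0.004,0,0.0008],0],[[0,0,0],[-0.004,0,0.0009],0],[[0,0,0],[-0.004,0,0.0009],0]]'

```text
time_s: 11.4
tcp_pos: [0.5516, -0.1774, 0.1999]
ee_rot: [[0.244, -0.97, 0.008], [-0.97, -0.244, -0.008], [0.009, -0.006, -1.0]]
wrist_force: [-1.4, -8.6, 11.2]
gripper_width: 0.004
gripper_force: 5.4
```

```bash
python3 st.py "(2,-112,204)"
```

```text
t 11.4 kd mm [  3.4 -89.7 199.9] F kd [-3.5 -8.  11.2] w 0.004 j [ -2.  18.  -9.   0. -63.  15.]
turn units [-0.055 -0.092  0.009]
(2,-112,204) shift units [ 0.0447  0.0028 -0.0078]
```

Emit:
move_arm --series '[[[0,0,0],[-0.004,0.001,0.0009],0],[[0,0,0],[-0.004,0.001,0.0009],0],[[0,0,0],[-0.004,0,0.0009],0],[[0,0,0],[-0.004,0,0.001],0],[[0,0,0],[-0.004,0,0.001],0],[[0,0,0],[-0.004,0,0.001],0]]'

```text
time_s: 12.0
tcp_pos: [0.5485, -0.1657, 0.1973]
ee_rot: [[0.244, -0.97, 0.01], [-0.97, -0.244, -0.007], [0.009, -0.008, -1.0]]
wrist_force: [0.8, -7.7, 11.1]
gripper_width: 0.002
gripper_force: 5.6
```

```bash
python3 st.py "(2,-112,204)"
```

```text
t 12.0 kd mm [  3.3 -77.5 197.3] F kd [-1.1 -7.7 11.1] w 0.002 j [ -0.  18. -10.   0. -62.  14.]
turn units [-0.077 -0.092  0.011]
(2,-112,204) shift units [ 0.0691  0.0027 -0.0127]
```

Steady at 11 N. Continue with a growing descent.

Emit:
move_arm --series '[[[0,0,0],[-0.004,0,0.001],0],[[0,0,0],[-0.004,0,0.001],0],[[0,0,0],[-0.004,0,0.0011],0],[[0,0,0],[-0.004,0,0.0011],0],[[0,0,0],[-0.004,0,0.0011],0],[[0,0,0],[-0.004,0,0.0012],0],[[0,0,0],[-0.004,0,0.0012],0]]'

```text
time_s: 12.7
tcp_pos: [0.5451, -0.1519, 0.1934]
ee_rot: [[0.244, -0.97, 0.009], [-0.97, -0.244, -0.007], [0.009, -0.007, -1.0]]
wrist_force: [-0.7, -7.2, 13.1]
gripper_width: 0.007
gripper_force: 5.7
```

```bash
python3 st.py "(2,-112,204)"
```

```text
t 12.7 kd mm [  3.3 -63.3 193.4] F kd [-2.4 -6.8 13.1] w 0.007 j [  1.  17. -11.   0. -61.  13.]
turn units [-0.075 -0.087  0.013]
(2,-112,204) shift units [ 0.0975  0.0026 -0.0203]
```

Emit:
move_arm --series '[[[0,0,0],[-0.004,0,0.0009],0],[[0,0,0],[-0.004,0,0.001],0],[[0,0,0],[-0.004,0,0.0011],0],[[0,0,0],[-0.004,0,0.0011],0],[[0,0,0],[-0.004,0,0.0012],0],[[0,0,0],[-0.004,0,0.0012],0],[[0,0,0],[-0.004,0,0.0012],0]]'

```text
time_s: 13.4
tcp_pos: [0.5415, -0.138, 0.1893]
ee_rot: [[0.244, -0.97, 0.009], [-0.97, -0.244, -0.006], [0.008, -0.007, -1.0]]
wrist_force: [-0.5, -7.4, 12.7]
gripper_width: 0.006
gripper_force: 5.5
```

```bash
python3 st.py "(2,-112,204)"; python3 - <<'E'
from h import *
C=r.capture("scene")
im=C["img"][160:250,195:315,::-1]; cv2.imwrite("pics/f.png",cv2.resize(im,None,fx=5,fy=5,interpolation=2))
E
```

```text
t 13.4 kd mm [  3.2 -49.  189.3] F kd [-2.2 -7.  12.7] w 0.006 j [  3.  17. -12.   0. -60.  11.]
turn units [-0.071 -0.08   0.013]
(2,-112,204) shift units [ 0.1262  0.0025 -0.0284]
```

View pics/f.png

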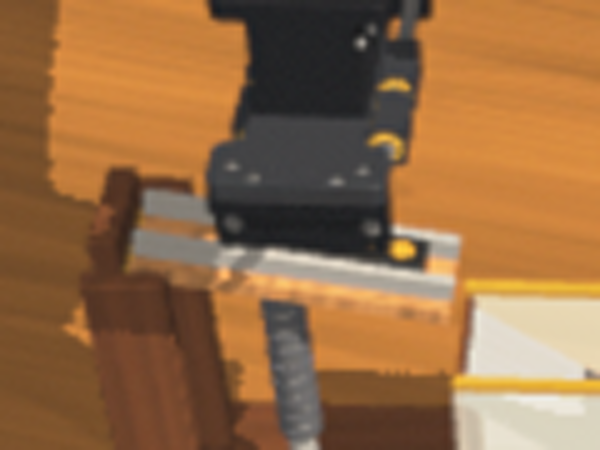

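Emit:
move_arm --series '[[[0,0,0],[-0.004,0,0.0011],0],[[0,0,0],[-0.004,0,0.0012],0],[[0,0,0],[-0.004,0,0.0012],0],[[0,0,0],[-0.004,0,0.0013],0],[[0,0,0],[-0.004,0,0.0013],0],[[0,0,0],[-0.004,0,0.0014],0],[[0,0,0],[-0.004,0,0.0014],0],[[0,0,0],[-0.004,0,0.0014],0]]'

```text
time_s: 14.25
tcp_pos: [0.5376, -0.1221, 0.1839]
ee_rot: [[0.244, -0.97, 0.008], [-0.97, -0.244, -0.005], [0.007, -0.007, -1.0]]
wrist_force: [-0.2, -6.5, 11.1]
gripper_width: 0.004
gripper_force: 5.3
```

```bash
python3 st.py "(2,-112,204)"
```

```text
t 14.25 kd mm [  3.3 -32.7 183.9] F kd [-1.7 -6.3 11.1] w 0.004 j [  4.  16. -14.   0. -59.  10.]
turn units [-0.068 -0.072  0.013]
(2,-112,204) shift units [ 0.159   0.0025 -0.0391]
```

Emit:
move_arm --series '[[[0,0,0],[-0.004,0,0.0014],0],[[0,0,0],[-0.004,0,0.0014],0],[[0,0,0],[-0.004,0,0.0015],0],[[0,0,0],[-0.004,0,0.0015],0],[[0,0,0],[-0.004,0,0.0015],0],[[0,0,0],[-0.004,0,0.0016],0],[[0,0,0],[-0.004,0,0.0016],0],[[0,0,0],[-0.004,0,0.0016],0]]'

```text
time_s: 15.05
tcp_pos: [0.5336, -0.1063, 0.1776]
ee_rot: [[0.244, -0.97, 0.008], [-0.97, -0.244, -0.005], [0.006, -0.006, -1.0]]
wrist_force: [-0.7, -5.4, 11.8]
gripper_width: 0.004
gripper_force: 5.2
```

```bash
python3 st.py "(2,-112,204)"
```

```text
t 15.05 kd mm [  3.2 -16.3 177.6] F kd [-2.  -5.1 11.8] w 0.004 j [  6.  16. -15.   0. -58.   8.]
turn units [-0.065 -0.064  0.013]
(2,-112,204) shift units [ 0.1917  0.0024 -0.0517]
```

Emit:
move_arm --series '[[[0,0,0],[-0.004,0,0.0016],0],[[0,0,0],[-0.004,0,0.0016],0],[[0,0,0],[-0.004,0,0.0016],0],[[0,0,0],[-0.004,0,0.0016],0],[[0,0,0],[-0.004,0,0.0016],0],[[0,0,0],[-0.004,0,0.0016],0]]'

```text
time_s: 15.65
tcp_pos: [0.5306, -0.0944, 0.1725]
ee_rot: [[0.244, -0.97, 0.007], [-0.97, -0.244, -0.004], [0.006, -0.006, -1.0]]
wrist_force: [0.3, -4.8, 11.4]
gripper_width: 0.004
gripper_force: 5.0
```

```bash
python3 st.py "(2,-112,204)"; python3 - <<'E'
from h import *
C=r.capture("scene")
im=C["img"][170:270,210:340,::-1]; cv2.imwrite("pics/g.png",cv2.resize(im,None,fx=5,fy=5,interpolation=2))
E
```

```text
t 15.65 kd mm [  3.2  -4.  172.5] F kd [-0.9 -4.8 11.4] w 0.004 j [  7.  16. -16.   0. -57.   7.]
turn units [-0.062 -0.059  0.014]
(2,-112,204) shift units [ 0.2163  0.0023 -0.0617]
```

View pics/g.png

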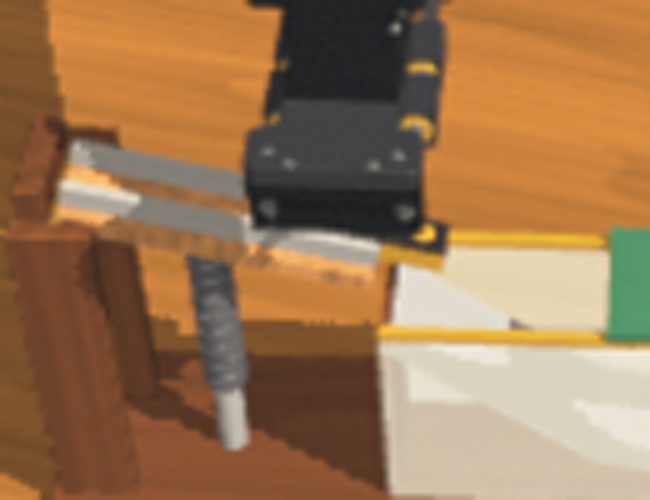

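Emit:
move_arm --series '[[[0,0,0],[-0.004,0,0.0016],0],[[0,0,0],[-0.004,0,0.0016],0],[[0,0,0],[-0.004,0,0.0016],0],[[0,0,0],[-0.004,0,0.0016],0]]'

```text
time_s: 16.1
tcp_pos: [0.5285, -0.0863, 0.1691]
ee_rot: [[0.244, -0.97, 0.007], [-0.97, -0.244, -0.003], [0.005, -0.006, -1.0]]
wrist_force: [0.0, -4.6, 11.5]
gripper_width: 0.007
gripper_force: 4.8
```

```bash
python3 st.py "(2,-112,204)"
```

```text
t 16.1 kd mm [  3.2   4.3 169.1] F kd [-1.1 -4.5 11.5] w 0.007 j [  8.  16. -17.   0. -57.   6.]
turn units [-0.062 -0.051  0.012]
(2,-112,204) shift units [ 0.2329  0.0023 -0.0685]
```

Emit:
move_arm --series '[[[0,0,0],[-0.004,0,0.0012],0],[[0,0,0],[-0.004,0,0.0012],0],[[0,0,0],[-0.004,0,0.0012],0]]'

```text
time_s: 16.4
tcp_pos: [0.5268, -0.0792, 0.1669]
ee_rot: [[0.244, -0.97, 0.007], [-0.97, -0.244, -0.001], [0.003, -0.006, -1.0]]
wrist_force: [-0.2, 1.9, 11.4]
gripper_width: 0.003
gripper_force: 4.7
```

```bash
python3 st.py "(2,-112,204)"
```

```text
t 16.4 kd mm [  3.2  11.6 166.9] F kd [ 0.2  1.9 11.4] w 0.003 j [  9.  16. -18.   0. -56.   5.]
turn units [-0.062 -0.027  0.009]
(2,-112,204) shift units [ 0.2474  0.0022 -0.0736]
```

Emit:
move_arm --series '[[[0,0,0],[-0.004,0,0.001],0],[[0,0,0],[-0.004,0,0.001],0],[[0,0,0],[-0.004,0,0],0],[[0,0,0],[-0.004,0,0],0]]'

```text
time_s: 16.8
tcp_pos: [0.5242, -0.0694, 0.1648]
ee_rot: [[0.243, -0.97, 0.005], [-0.97, -0.243, 0.002], [-0.001, -0.006, -1.0]]
wrist_force: [-1.4, 8.1, 7.6]
gripper_width: 0.001
gripper_force: 5.4
```

```bash
python3 st.py "(2,-112,204)"; python3 - <<'E'
from h import *
C=r.capture("scene")
im=C["img"][170:290,210:400,::-1]; cv2.imwrite("pics/i.png",cv2.resize(im,None,fx=4,fy=4,interpolation=2))
E
```

```text
t 16.8 kd mm [  3.1  21.7 164.8] F kd [0.6 8.2 7.6] w 0.001 j [ 10.  16. -18.  -0. -56.   4.]
turn units [-0.057  0.011  0.003]
(2,-112,204) shift units [ 0.2674  0.0018 -0.0787]
```

View pics/i.png

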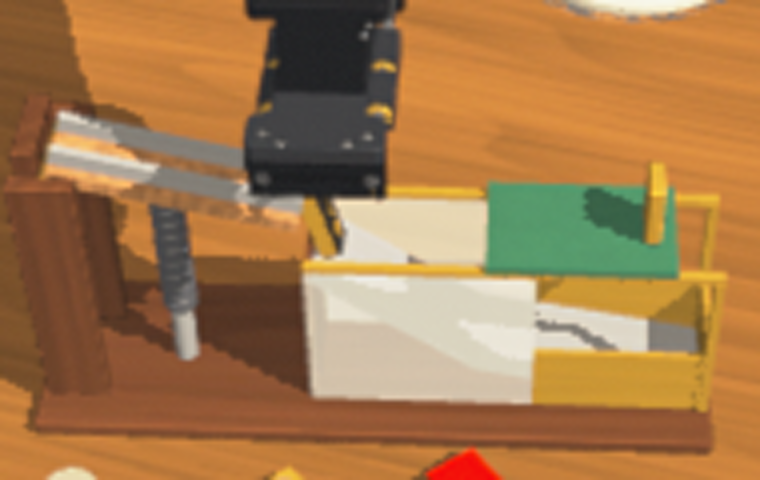

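Emit:
move_arm --series '[[[0,0,0],[-0.006,0,0],0],[[0,0,0],[-0.006,0,0],0],[[0,0,0],[-0.006,0,0],0],[[0,0,0],[-0.006,0,0],0],[[0,0,0],[-0.006,0,0],0],[[0,0,0],[0,0,0],0],[[0,0,0],[0,0,0],0],[[0,0,0],[0,0,0],0]]'

```text
time_s: 17.65
tcp_pos: [0.5188, -0.0567, 0.1626]
ee_rot: [[0.242, -0.97, -0.0], [-0.97, -0.242, -0.0], [0.0, 0.0, -1.0]]
wrist_force: [-0.1, -0.6, 0.2]
gripper_width: 0.005
gripper_force: 0.0
```

```bash
python3 st.py "(2,60,240)"; python3 - <<'E'
from h import *
C=r.capture("scene")
print([(d["score"],d["centre"]) for d in r.pinpoint("tally_center","scene")])
im=C["img"][170:290,210:400,::-1]; cv2.imwrite("pics/k.png",cv2.resize(im,None,fx=4,fy=4,interpolation=2))
E
```

```text
t 17.65 kd mm [  0.9  35.4 162.6] F kd [-0.2 -0.6  0.2] w 0.005 j [ 12.  15. -19.   0. -56.   2.]
turn units [ 0.003 -0.    -0.005]
(2,60,240) shift units [-0.0493 -0.0021 -0.1548]
[(0.47, [373.0, 257.9])]
```

View pics/k.png

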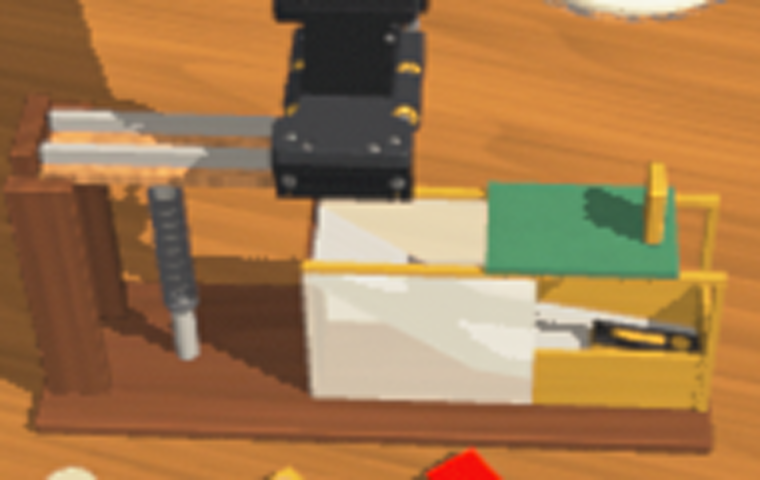

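Emit:
move_arm --series '[[[0,0,0],[-0.01,0,-0.05],0],[[0,0,0],[0,0,-0.08],0],[[0,0,0],[0,0,-0.03],0],[[0,0,0],[-0.08,0,0],0],[[0,0,0],[-0.08,0,0],0],[[0,0,0],[-0.08,0,0],0],[[0,0,0],[-0.08,0,0],0],[[0,0,0],[-0.08,0,0],0],[[0,0,0],[0,0,0],0]]'

```text
time_s: 18.65
tcp_pos: [0.4685, 0.1457, 0.2429]
ee_rot: [[0.247, -0.969, 0.001], [-0.969, -0.247, 0.001], [-0.001, -0.001, -1.0]]
wrist_force: [0.8, -1.0, -0.2]
gripper_width: 0.009
gripper_force: 0.0
```

```bash
python3 st.py "(0,240,150)"
```

```text
t 18.65 kd mm [  1.3 243.9 242.9] F kd [ 0.6 -1.1 -0.2] w 0.009 j [ 36.   8. -16.  -0. -66. -22.]
turn units [-0.009  0.007  0.049]
(0,240,150) shift units [0.0079 0.0027 0.1858]
```

Emit:
move_arm --series '[[[0,0,0.05],[0.004,0.002,0.06],0],[[0,0,0],[0,0,0.06],0],[[0,0,0],[0,0,0.05],0],[[0,0,0],[0,0,0.014],0],[[0,0,0],[0.016,0,0],0],[[0,0,0],[0.016,0,0],0],[[0,0,0],[0.016,0,0],0],[[0,0,0],[0.016,0,0],0],[[0,0,0],[0.02,0,0],0],[[0,0,0],[0.02,0,0],0],[[0,0,0],[0.02,0,0],0],[[0,0,0],[0.02,0,0],0]]'

```text
time_s: 19.85
tcp_pos: [0.4866, 0.0696, 0.1513]
ee_rot: [[0.238, -0.971, 0.002], [-0.971, -0.238, 0.001], [-0.0, -0.002, -1.0]]
wrist_force: [1.1, 2.9, 1.3]
gripper_width: 0.006
gripper_force: 1.3
```

```bash
python3 st.py "(0,118,150)"
```

```text
t 19.85 kd mm [  0.4 165.7 151.3] F kd [1.8 2.6 1.3] w 0.006 j [ 27.  13. -24.   0. -53. -13.]
turn units [-0.019  0.001 -0.051]
(0,118,150) shift units [0.0954 0.0003 0.0027]
```

Emit:
move_arm --series '[[[0,0,0],[0.016,0,0],0],[[0,0,0],[0.016,0,0],0],[[0,0,0],[0.016,0,0],0],[[0,0,0],[0.016,0,0],0],[[0,0,0],[0.008,0,0],0],[[0,0,0],[0,0,0],0]]'

```text
time_s: 20.45
tcp_pos: [0.4935, 0.0342, 0.1503]
ee_rot: [[0.237, -0.972, -0.002], [-0.972, -0.237, -0.001], [0.001, 0.003, -1.0]]
wrist_force: [-0.6, 0.8, -0.9]
gripper_width: 0.008
gripper_force: 0.0
```

```bash
python3 st.py "(0,118,150)"
```

```text
t 20.45 kd mm [ -1.5 129.7 150.3] F kd [-0.4  0.9 -0.9] w 0.008 j [ 23.  13. -23.   0. -53.  -9.]
turn units [ 0.026 -0.006 -0.062]
(0,118,150) shift units [ 0.0233 -0.0032  0.0006]
```

Emit:
move_arm --series '[[[0,0,0],[0.006,0,0],0],[[0,0,0],[0.006,0,0],0],[[0,0,0],[0.006,0,0],0],[[0,0,0],[0.003,0,0],0]]'

```text
time_s: 20.85
tcp_pos: [0.4955, 0.0266, 0.1503]
ee_rot: [[0.237, -0.972, -0.003], [-0.972, -0.237, 0.003], [-0.004, 0.002, -1.0]]
wrist_force: [-8.2, 14.1, 4.8]
gripper_width: 0.005
gripper_force: 8.1
```

```bash
python3 st.py "(0,118,150)"
```

```text
t 20.85 kd mm [ -1.5 121.8 150.3] F kd [-4.5 15.7  4.8] w 0.005 j [ 22.  14. -23.  -0. -53.  -8.]
turn units [ 0.016  0.038 -0.062]
(0,118,150) shift units [ 0.0077 -0.003   0.0005]
```

Emit:
move_arm --series '[[[0,0,0],[0.004,0,0],0],[[0,0,0],[0.002,0,0],0]]'

```text
time_s: 21.05
tcp_pos: [0.4955, 0.0265, 0.1503]
ee_rot: [[0.236, -0.972, -0.003], [-0.972, -0.236, 0.008], [-0.008, 0.001, -1.0]]
wrist_force: [-12.3, 25.4, 5.8]
gripper_width: 0.005
gripper_force: 13.6
```

```bash
python3 st.py "(0,118,150)"
```

```text
t 21.05 kd mm [ -1.4 121.7 150.3] F kd [-5.8 27.6  5.8] w 0.005 j [ 22.  14. -23.  -1. -53.  -7.]
turn units [ 0.009  0.083 -0.064]
(0,118,150) shift units [ 0.0074 -0.0029  0.0006]
```

Emit:
move_arm --series '[[[0,0,0],[-0.01,0,0],0],[[0,0,0],[-0.02,0,0],0],[[0,0,0],[-0.02,0,-0.03],0],[[0,0,0],[0,0,-0.08],0],[[0,0,0],[0,0,-0.08],0],[[0,0,0],[-0.08,0,-0.02],0],[[0,0,0],[-0.09,0,0],0],[[0,0,0],[-0.09,0,0],0],[[0,0,0],[-0.09,0,0],0],[[0,0,0],[-0.09,0,0],0],[[0,0,0],[0,0,0],0],[[0,0,0],[0,0,0],0]]'

```text
time_s: 22.25
tcp_pos: [0.4389, 0.2607, 0.2554]
ee_rot: [[0.24, -0.971, -0.0], [-0.971, -0.24, -0.001], [0.001, 0.001, -1.0]]
wrist_force: [0.2, -0.2, 0.6]
gripper_width: 0.007
gripper_force: 0.0
```

```bash
python3 st.py; python3 - <<'E'
from h import *
p=np.load("pose.npy");c,s=np.cos(p[2]),np.sin(p[2])
C=r.capture("scene")
for t,z in (("shutter_tab",.158),("tally_center",.03)):
    for d in r.pinpoint(t,"scene")[:1]:
        q=atz(C,d["centre"],z)[:2]-p[:2]; print(t,d["score"],c*q[0]+s*q[1],-s*q[0]+c*q[1])
im=C["img"][170:290,210:400,::-1]; cv2.imwrite("pics/m.png",cv2.resize(im,None,fx=4,fy=4,interpolation=2))
E
```

```text
t 22.25 kd mm [  0.5 362.7 255.4] F kd [ 0.2 -0.3  0.6] w 0.007 j [ 49.   9. -12.   0. -68. -35.]
turn units [ 0.006 -0.011 -0.032]
shutter_tab 0.89 0.012186297921307522 0.10294014899943803
tally_center 0.68 0.009950662704011223 0.21051972903975066
```

View pics/m.png

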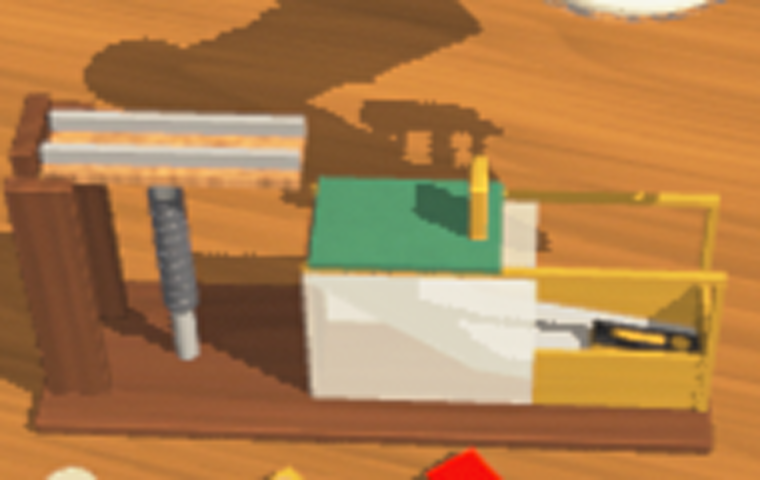

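The shutter is fully shut: the green plate covers the mouth and the tab is at y ≈ 103 mm. The tally rests against the tray's end wall, near crop pixel (650,338), so I'm handing in.

```bash
python3 -c "
from station import r
print(r.finish_job())"
```

```text
the job is handed in; nothing more can be done
None
```

The job is handed in: the shutter was opened, the tally was drawn off the leaf into the tray at about 11–13 N, and the shutter is shut again; one push against the shut stop briefly reached about 29 N, close to the 30 N limit, and no verdict was returned.

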